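Tip out the hex-bolt bin of a touch-latch bin row

ROBOT

A 6-joint arm with a two-finger parallel gripper is mounted at the origin on the work surface. World frame = base frame: x ahead of the robot, y to its left, z up, the work surface at z = 0. Lengths are in m, angles in rad, forces in N, time in s.
With the tool pointing down it reaches from about 0.425 to 0.95 m from the base axis. Payload 3.5 kg.
Tool frame: the origin (TCP) lies between the finger pads; the fingertips stand 14 mm ahead of it and the grasp point (between the pads) lies 5 mm behind it; z points along the fingers, y is the line along which they close (so a half turn about z gives the same grasp; the last joint's range is limited). The gripper opens to 85 mm and grips with 20 to 120 N. Pads are 22 mm wide; open, the fingers measure 114 mm over their backs; the gripper's body (76 mm by 85 mm) begins 54 mm behind the grasp point. The pads swing forward as they close: fully open they stand 13 mm farther back than shut.
Start: joints at [-1.444, 0.286, 1.577, -0, 1.279, -0.15], TCP at [0.184, -0.649, 0.245] pointing down, gripper open.
Joint ranges: [-2.77, 2.77], [-0.9, 2.22], [0.21, 2.48], [-1.53, 4.67], [0.24, 2.81], [-2.84, 2.84]. Speed limits (rad/s): [2.79, 2.79, 3.14, 3.14, 3.14, 3.14].

INTERFACE

Orientations are given as a unit quaternion [x, y, z, w].
In Python, from plant import * gives the robot as it stands.
- The arm moves only by the tool step_arm, never from a script. Its argument "commands" is a list of rows, each an object of numbers: "gripper": the gripper's target within -1 to 1 (shut at 1, half-way at 0, fully open at -1); "x", "y", "z": the shift along the tool's x, y, z in mm; "spin": the turn about the tool's z in degrees. A call has exactly 10 rows; each row shifts and turns the commanded pose from where the row before left it, along the tool's axes as they then stand; what a row does not reach is not made up. A row lasts 1/10 s, in which the tool goes at most 50 mm and 8.59 degrees, less where a joint would pass 70% of its speed; a pose out of reach is approached as far as the arm can. A call with a gripper value outside its range is refused whole. The fingers move at their own pace and stop on an object; "force" is the grip in N (left out, the last holds). Time passes only in rows, so rows that do not move let the fingers close, or fill a call up. It gives the time, the measured TCP pose, the force, the opening and the grip force at its end, in the units of the state.
- get_state(): the state, without advancing time (a new reading comes with each control period).
- read_camera(name): name is "scene" or "top"; returns a dict with "color" (384x512x3 uint8, red, green, blue), "z_map" (384x512 float32, m along the optical axis (not along the pixel's ray), 0 where there is no reading), "fx", "fy", "cx", "cy" (pixels), "eye" and "attitude" of the camera in the world. Camera axes: x right, y up, looking along -z (the intrinsics and any distortion apply to the point x, -y, -z); pixel columns grow to the right and rows downward; lengths in m; the calibration is good to about 2 mm. A picture is of the moment at which its call begins.
- sign_off(): hands the job in; it is judged then, once.
The state is a dict: "time": time; "qpos": joint angles; "dq": joint speeds; "joint_efforts": joint torques, N m; "eef_pos": TCP position; "tcp_rot": TCP orientation; "contact_force": force on the tool from outside, world axes, zero at the start; "wrist_torque": the same for the moment, N m; "opening": opening from 0.0 (shut) to 1.0 (fully open); "finger_force": force on a finger pad.
Only numpy, scipy, OpenCV 4.12 (cv2) and the standard library are available. Lean on these libraries where they do the work, as an engineer would, in place of code of your own. Each camera call takes 0.05 s, during which the arm holds its last target. There are 200 camera calls.

TASK

Open the tilt-out bin that has the sample hex bolt on top of its housing, so that a picker can reach the stock: press the top of its shut front until the touch catch lets go and the bin springs ajar, then put a fingertip in behind its top edge and draw it out until it lies tipped fully forward by itself. Use fingertips only, without pinching the bin's front, keep the two other bins shut and leave the loose things on the bench where they are.

Things in the scene. Friction and masses are not known exactly. Their poses are not given: they have to be found in the camera images.
- bolt_unit: Fixed grey steel housing 146 wide, 172 deep, 204 mm high on a 20 mm plinth, one of three side by side at 150 mm pitch in changing order. Origin: middle of its front lower edge, 20 mm above the bench; z up, -x out of the front, y along the row. On its flat top, 120 mm or more behind the front, lies a fixed sample under 28 mm high: a hex bolt 80 mm long. The one to open.
- washer_unit: Fixed grey steel housing 146 wide, 172 deep, 204 mm high on a 20 mm plinth, one of three side by side at 150 mm pitch in changing order. Origin: middle of its front lower edge, 20 mm above the bench; z up, -x out of the front, y along the row. On its flat top, 120 mm or more behind the front, lies a fixed sample under 28 mm high: a flat washer 60 mm across. To stay shut.
- bracket_unit: Fixed grey steel housing 146 wide, 172 deep, 204 mm high on a 20 mm plinth, one of three side by side at 150 mm pitch in changing order. Origin: middle of its front lower edge, 20 mm above the bench; z up, -x out of the front, y along the row. On its flat top, 120 mm or more behind the front, lies a fixed sample under 28 mm high: a flat L-shaped bracket, legs 73 and 60 mm. To stay shut.
- bolt_bin (a joint): Tilt (rad) of the bolt bin about its foot: 0 shut and latched, negative pressed in (hard stop -0.034), about 0.30 sprung ajar, 0.80 tipped fully out against its stop. Left ajar it stays at 0.30. Drawn on past its balance point (0.45 to 0.68) it sinks slowly to its stop by itself and stays there. The catch, once released, does not latch again.
- washer_bin (a joint): Tilt (rad) of the washer bin about its foot: 0 shut and latched, negative pressed in (hard stop -0.034), about 0.30 sprung ajar, 0.80 tipped fully out against its stop. Same bin and catch as the bolt bin; to stay at 0.
- bracket_bin (a joint): Tilt (rad) of the bracket bin about its foot: 0 shut and latched, negative pressed in (hard stop -0.034), about 0.30 sprung ajar, 0.80 tipped fully out against its stop. Same bin and catch as the bolt bin; to stay at 0.
- bolt_lip (a point): Middle of the top edge of the bolt bin's front, half way through its 6 mm thickness; moves with the bin. Shut: level with the housing's top, 224 mm above the bench. Ajar: 56 mm forward of that and 8 mm lower, with a gap of about 60 mm, open above, between the front's inner face and the housing. Fully out: 138 mm forward of its shut place, 168 mm above the bench.
- bolt_hinge (a point): Middle of the hinge line of the bolt bin, along y, 12 mm above the unit's origin at the foot of the bin's front. The bin is blue plastic, open at the top, its stock more than 90 mm below the top edge; its top tips out towards -x.
- bolt_front: Outer skin (3 mm) of the bolt bin's flat front, 142 wide, 192 high; origin on the hinge line, z up the panel, -x out. Shut, it covers the housing, whose steel begins 13.5 mm behind the outer face. Press it within 40 mm of the top edge: about 4 N moves it in; when the top edge is 4 mm in (stop at 6.5 mm) the catch lets go, and as the finger withdraws a spring pushes the bin ajar.
- bolt_inner: Inner skin (3 mm) of the same front, its inner face 6 mm behind the outer face; same origin and axes. A fingertip let down from above into the ajar gap draws the bin out against this face; about 1 to 2 N is enough.
- scanner: Bystander: black hand-held bar-code scanner lying on its side before the washer unit, head 105 x 62 mm, grip 105 mm long, 38 mm high; origin under the head.
- oiler: Bystander: small white bottle, 42 mm across, 95 mm high, standing before the bracket unit; origin under its centre.
- tape_roll: Bystander: roll of clear packing tape on a cardboard core, 104 mm across, 48 mm high, lying flat at the left front; origin under its centre.
- clipboard: Bystander: clipboard 230 x 165 x 4 mm with paper and a steel clip, lying to the right of the row; origin under its centre, x along its length.
- pen: Bystander: ball pen, 145 mm long, 11 mm thick, lying on the clipboard; origin under its middle.
- carton: Bystander: closed cardboard carton 150 x 110 x 80 mm at the left; origin under its centre.
- pick_bin: Bystander: empty open blue bin 160 x 100 x 75 mm at the right front; origin under its centre.

How it is judged:
By the outcome, as a careful person would: the job done as asked, in the order asked, and still so for the second after the job is handed in, with the robot touching nothing.
It also fails if it takes over 48 s, if anything falls off the work surface, if the arm or the gripper's body presses on something with over 40 N, if the wrist force passes 120 N, or if a joint passes its speed limit or range.

## Working session

There is one attempt and no reset: what is moved stays moved. The work goes in short steps, Python scripts to look and compute and a tool call to move; the robot and the scene stay as the last step left them, time stands still between calls to the robot, and variables do not carry over. Pictures are saved under pics/ and viewed, at most 10 in all, crops included, and the job is handed in when it is done.

Besides the shell and the picture viewer there is one more tool, called in YAML: its name, and indented under it one key for each argument. step_arm: Moves the arm, as the interface text tells. Its arguments: {"type":"object","properties":{"commands":{"type":"array"},"force":{"type":"number"}},"required":["commands"]}

```bash
mkdir -p pics
cat > h.py <<'E'
from plant import *
import numpy as np, cv2
from scipy.spatial.transform import Rotation as R
def pts(c):
    h,w=c["z_map"].shape; u,v=np.meshgrid(np.arange(w),np.arange(h)); d=c["z_map"]
    p=np.stack([(u-c["cx"])/c["fx"]*d,-(v-c["cy"])/c["fy"]*d,-d],-1)
    a=np.array(c["attitude"]); r=R.from_quat(a).as_matrix() if a.size==4 else a.reshape(3,3)
    P=p@r.T+np.array(c["eye"]); P[d==0]=np.nan; return P
def save(c,n): cv2.imwrite("pics/"+n+".png",c["color"][:,:,::-1])
E
python3 - <<'E'
from h import *
for n in("scene","top"):
    c=read_camera(n); save(c,n+"0"); np.save(n+"P.npy",pts(c)); print(n,c["eye"],c["attitude"],c["fx"],[k for k in c])
    P=pts(c)
    m=abs(P[...,2]-.224)<.006; q=P[m]
    print(m.sum(), np.nanpercentile(q,[1,50,99],axis=0).round(3))
print(get_state())
E
```

```text
scene [ 0.39153759 -0.95372828  1.22455487] [ 0.35263693 -0.01775195 -0.05119408  0.93419015] 418.42102514572997 ['color', 'z_map', 'fx', 'fy', 'cx', 'cy', 'eye', 'attitude']
4554 [[ 0.175 -0.203  0.218]
 [ 0.719 -0.027  0.223]
 [ 0.812  0.235  0.229]]
top [0.43668125 0.01413204 1.34909933] [-0.01248994  0.02550327  0.7137113  -0.6998641 ] 356.080157432304 ['color', 'z_map', 'fx', 'fy', 'cx', 'cy', 'eye', 'attitude']
6659 [[ 0.623 -0.195  0.219]
 [ 0.72   0.023  0.224]
 [ 0.814  0.241  0.229]]
{'time': 0.1, 'qpos': array([-1.44398994e+00,  2.87076009e-01,  1.57801538e+00,  9.02097298e-06,
        1.27861392e+00, -1.50008523e-01]), 'dq': array([ 0.00064641, -0.00208211, -0.00249447,  0.00131465,  0.000213  ,
       -0.00067973]), 'joint_efforts': array([ 4.88093174e-04, -4.07299411e+01, -2.93697631e+01, -1.63320851e-04,
        3.42872074e-03,  6.80090992e-06]), 'eef_pos': array([ 0.18442615, -0.64873403,  0.24409443]), 'tcp_rot': array([ 9.90436597e-01,  1.37964605e-01,  1.65719189e-05, -1.05620713e-03]), 'contact_force': array([ 0.16691638, -0.30016454,  0.36047596]), 'wrist_torque': array([-0.03310052,  0.06406302,  0.02499418]), 'finger_force': 0.0, 'opening': 1.0015467661871709}
```

View pics/scene0.png

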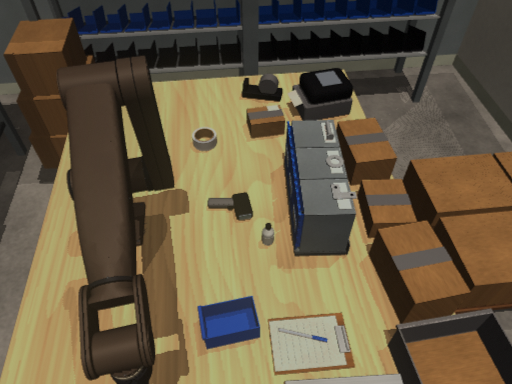

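View pics/top0.png

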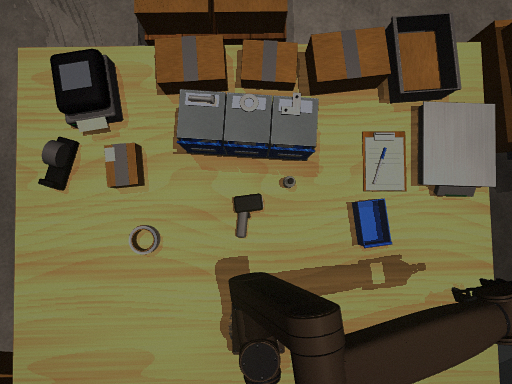

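Run:
```python
from h import *
P=np.load("topP.npy")
m=(abs(P[...,2]-.224)<.006)&(P[...,0]>.55)
r=cv2.minAreaRect(P[m][:,:2].astype(np.float32)); print(r, cv2.boxPoints(r).round(3))
# heights of objects
for z0,z1 in((.03,.06),(.06,.12),(.12,.2),(.232,.26)):
    k=((P[...,2]>z0)&(P[...,2]<z1)).astype(np.uint8)
    n,l,s,c=cv2.connectedComponentsWithStats(k)
    for i in range(1,n):
        if s[i,4]>30: q=P[l==i]; print(z0,s[i,4],c[i].round(),q.min(0).round(3),q.max(0).round(3))
```

```text
((0.7250388860702515, 0.022764384746551514), (0.44684651494026184, 0.18742434680461884), 85.6034927368164) [[ 0.614 -0.193]
 [ 0.801 -0.207]
 [ 0.836  0.238]
 [ 0.649  0.253]]
0.03 2594 [422.  58.] [ 0.868 -0.723  0.03 ] [ 1.124 -0.542  0.06 ]
0.03 357 [400.  74.] [ 0.834 -0.727  0.03 ] [ 1.115 -0.508  0.06 ]
0.03 233 [335.  83.] [ 0.867 -0.473  0.03 ] [ 1.033 -0.201  0.06 ]
0.03 201 [114.  95.] [0.773 0.496 0.03 ] [1.003 0.547 0.06 ]
0.03 152 [268.  85.] [ 0.887 -0.15   0.031] [0.905 0.047 0.06 ]
0.03 115 [208.  88.] [0.883 0.099 0.03 ] [0.906 0.254 0.06 ]
0.03 47 [171.  90.] [0.877 0.27  0.032] [0.884 0.336 0.06 ]
0.03 214 [421. 146.] [ 0.514 -0.632  0.03 ] [ 0.811 -0.614  0.06 ]
0.03 565 [ 61. 165.] [0.523 0.66  0.03 ] [0.715 0.771 0.06 ]
0.03 94 [139. 165.] [0.534 0.416 0.031] [0.682 0.431 0.06 ]
0.03 32 [298. 147.] [ 0.658 -0.18   0.031] [ 0.67  -0.133  0.057]
0.03 42 [206. 152.] [0.642 0.109 0.032] [0.653 0.249 0.059]
0.03 45 [247. 155.] [ 0.629 -0.042  0.033] [0.641 0.099 0.059]
0.03 31 [292. 158.] [ 0.617 -0.186  0.031] [ 0.625 -0.082  0.059]
0.03 411 [455. 190.] [ 0.467 -0.8
[... 1182 characters left out ...]
0.06 88 [289. 181.] [ 0.516 -0.14   0.06 ] [ 0.553 -0.104  0.099]
0.06 98 [ 47. 183.] [0.528 0.714 0.061] [0.557 0.771 0.079]
0.06 300 [375. 227.] [ 0.292 -0.482  0.06 ] [ 0.463 -0.364  0.086]
0.12 3825 [350.  55.] [ 0.868 -0.473  0.12 ] [ 1.061 -0.201  0.158]
0.12 3142 [190.  59.] [0.878 0.099 0.12 ] [1.049 0.345 0.138]
0.12 3036 [79. 80.] [0.781 0.507 0.12 ] [0.996 0.694 0.16 ]
0.12 194 [289. 152.] [ 0.616 -0.189  0.12 ] [ 0.664 -0.041  0.199]
0.12 177 [202. 147.] [0.642 0.109 0.12 ] [0.653 0.249 0.199]
0.12 172 [246. 150.] [ 0.629 -0.04   0.121] [0.641 0.1   0.2  ]
0.232 135 [202.  98.] [0.773 0.127 0.233] [0.798 0.206 0.257]
0.232 74 [248. 276.] [ 0.22  -0.034  0.232] [0.237 0.092 0.26 ]
```

Scene view: bolt on the far (left) unit around (328,130), with the washer in the middle and the bracket nearest. Top view: bolt at (202,98). The measured sample is about 80 mm long at y≈0.17, and the front is 446 mm wide as expected. Bolt lip ≈ (0.645, 0.180, 0.224), row yaw about -4.5°.

step_arm:
  commands:
    - {"gripper": 1, "spin": 6.8, "z": -10}
    - {"gripper": 1, "spin": 6.8, "z": -10}
    - {"gripper": 1, "spin": 6.8, "z": -10}
    - {"gripper": 1, "x": 30, "y": -33}
    - {"gripper": 1, "x": 30, "y": -33}
    - {"gripper": 1, "x": 30, "y": -33}
    - {"gripper": 1, "x": 30, "y": -33}
    - {"gripper": 1, "x": 30, "y": -33}
    - {"gripper": 1, "x": 30, "y": -33}
    - {"gripper": 1, "x": 30, "y": -33}
  force: 20

```text
invalid input
```

step_arm:
  commands:
    - {"gripper": 1, "x": 5, "y": -43}
    - {"gripper": 1, "x": 5, "y": -43}
    - {"gripper": 1, "x": 5, "y": -43}
    - {"gripper": 1, "x": 5, "y": -43}
    - {"gripper": 1, "x": 5, "y": -43}
    - {"gripper": 1, "x": 5, "y": -43}
    - {"gripper": 1, "x": 5, "y": -43}
    - {"gripper": 1, "x": 5, "y": -43}
    - {"gripper": 1, "x": 5, "y": -43}
    - {"gripper": 1, "x": 5, "y": -43}

```text
invalid input
```

step_arm:
  commands:
    - {"gripper": 1, "x": 0, "y": 0, "z": -10, "spin": 6.8}
    - {"gripper": 1, "x": 0, "y": 0, "z": -10, "spin": 6.8}
    - {"gripper": 1, "x": 0, "y": 0, "z": -10, "spin": 6.8}
    - {"gripper": 1, "x": 30, "y": -33, "z": 0, "spin": 0}
    - {"gripper": 1, "x": 30, "y": -33, "z": 0, "spin": 0}
    - {"gripper": 1, "x": 30, "y": -33, "z": 0, "spin": 0}
    - {"gripper": 1, "x": 30, "y": -33, "z": 0, "spin": 0}
    - {"gripper": 1, "x": 30, "y": -33, "z": 0, "spin": 0}
    - {"gripper": 1, "x": 30, "y": -33, "z": 0, "spin": 0}
    - {"gripper": 1, "x": 30, "y": -33, "z": 0, "spin": 0}
  force: 20

```text
time: 1.1
eef_pos: [0.413, -0.434, 0.2748]
tcp_rot: [0.999, -0.04, -0.0, -0.0]
contact_force: [1.3, -1.6, -0.6]
opening: 0.002
finger_force: 0.0
```

step_arm:
  commands:
    - {"gripper": 1, "x": 5, "y": -43, "z": 0, "spin": 0}
    - {"gripper": 1, "x": 5, "y": -43, "z": 0, "spin": 0}
    - {"gripper": 1, "x": 5, "y": -43, "z": 0, "spin": 0}
    - {"gripper": 1, "x": 5, "y": -43, "z": 0, "spin": 0}
    - {"gripper": 1, "x": 5, "y": -43, "z": 0, "spin": 0}
    - {"gripper": 1, "x": 5, "y": -43, "z": 0, "spin": 0}
    - {"gripper": 1, "x": 5, "y": -43, "z": 0, "spin": 0}
    - {"gripper": 1, "x": 5, "y": -43, "z": 0, "spin": 0}
    - {"gripper": 1, "x": 5, "y": -43, "z": 0, "spin": 0}
    - {"gripper": 1, "x": 5, "y": -43, "z": 0, "spin": 0}

```text
time: 2.1
eef_pos: [0.4957, -0.0091, 0.275]
tcp_rot: [0.999, -0.04, -0.0, -0.0]
contact_force: [0.7, -0.3, 0.4]
opening: -0.0
finger_force: 0.0
```

step_arm:
  commands:
    - {"gripper": 1, "x": 6, "y": -28, "z": 0, "spin": 0}
    - {"gripper": 1, "x": 6, "y": -28, "z": 0, "spin": 0}
    - {"gripper": 1, "x": 6, "y": -28, "z": 0, "spin": 0}
    - {"gripper": 1, "x": 6, "y": -28, "z": 0, "spin": 0}
    - {"gripper": 1, "x": 6, "y": -28, "z": 0, "spin": 0}
    - {"gripper": 1, "x": 6, "y": -28, "z": 0, "spin": 0}
    - {"gripper": 1, "x": 6, "y": -28, "z": 0, "spin": 0}
    - {"gripper": 1, "x": 6, "y": 0, "z": 0, "spin": 0}
    - {"gripper": 1, "x": 6, "y": 0, "z": 0, "spin": 0}
    - {"gripper": 1, "x": 0, "y": 0, "z": 0, "spin": 0}

```text
time: 3.1
eef_pos: [0.5657, 0.1792, 0.2749]
tcp_rot: [0.999, -0.04, -0.0, 0.0]
contact_force: [-0.1, 0.1, -0.3]
opening: -0.004
finger_force: 0.0
```

Run:
```python
from h import *
s=get_state(); print(s['time'],s['eef_pos'],s['qpos'],s['contact_force'],s['opening'])
c=read_camera("scene"); im=c["color"][90:270,180:420]; cv2.imwrite("pics/s1.png",cv2.resize(im,None,fx=3,fy=3)[:,:,::-1])
```

```text
3.1 [0.56574334 0.17924827 0.27486376] [ 1.36172326e-01  8.68078610e-02  1.75199521e+00 -4.92508676e-04
  1.30353409e+00  1.78722954e+00] [-0.05358248  0.11537894 -0.30506493] -0.004344393383038451
```

View pics/s1.png

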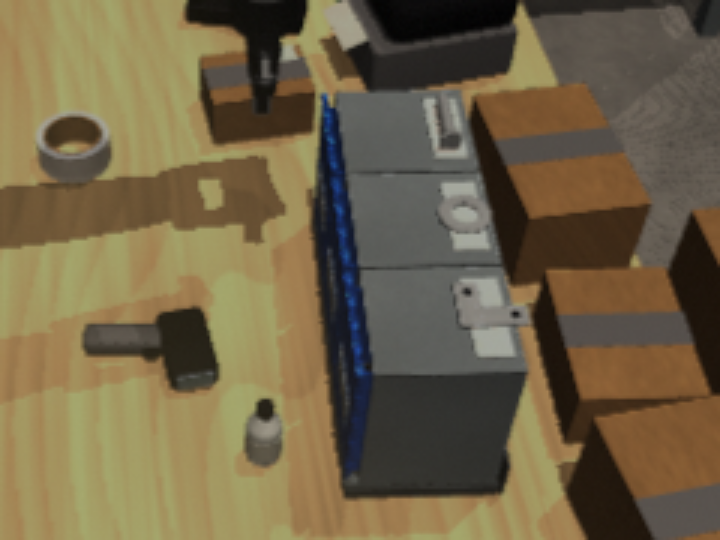

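step_arm:
  commands:
    - {"gripper": 1, "x": 0, "y": -5, "z": 22, "spin": 0}
    - {"gripper": 1, "x": 0, "y": 0, "z": 22, "spin": 0}
    - {"gripper": 1, "x": 0, "y": 0, "z": 22, "spin": 0}
    - {"gripper": 1, "x": 20, "y": 0, "z": 0, "spin": 0}
    - {"gripper": 1, "x": 20, "y": 0, "z": 0, "spin": 0}
    - {"gripper": 1, "x": 10, "y": 0, "z": 0, "spin": 0}
    - {"gripper": 1, "x": 4, "y": 0, "z": 0, "spin": 0}
    - {"gripper": 1, "x": 4, "y": 0, "z": 0, "spin": 0}
    - {"gripper": 1, "x": 0, "y": 0, "z": 0, "spin": 0}
    - {"gripper": 1, "x": 0, "y": 0, "z": 0, "spin": 0}

```text
time: 4.15
eef_pos: [0.6231, 0.1806, 0.2094]
tcp_rot: [0.999, -0.04, -0.0, -0.0]
contact_force: [-0.2, -0.0, -1.2]
opening: -0.001
finger_force: 0.0
```

step_arm:
  commands:
    - {"gripper": 1, "x": 2, "y": 0, "z": 0, "spin": 0}
    - {"gripper": 1, "x": 2, "y": 0, "z": 0, "spin": 0}
    - {"gripper": 1, "x": 2, "y": 0, "z": 0, "spin": 0}
    - {"gripper": 1, "x": 2, "y": 0, "z": 0, "spin": 0}
    - {"gripper": 1, "x": 1, "y": 0, "z": 0, "spin": 0}
    - {"gripper": 1, "x": 1, "y": 0, "z": 0, "spin": 0}
    - {"gripper": 1, "x": 0, "y": 0, "z": 0, "spin": 0}
    - {"gripper": 1, "x": 0, "y": 0, "z": 0, "spin": 0}
    - {"gripper": 1, "x": 0, "y": 0, "z": 0, "spin": 0}
    - {"gripper": 1, "x": 0, "y": 0, "z": 0, "spin": 0}

```text
time: 5.15
eef_pos: [0.6335, 0.1798, 0.2094]
tcp_rot: [0.999, -0.04, -0.0, -0.0]
contact_force: [-0.4, -0.0, 0.4]
opening: -0.006
finger_force: 0.0
```

Not touching yet; creep on.

step_arm:
  commands:
    - {"gripper": 1, "x": 1, "y": 0, "z": 0, "spin": 0}
    - {"gripper": 1, "x": 1, "y": 0, "z": 0, "spin": 0}
    - {"gripper": 1, "x": 1, "y": 0, "z": 0, "spin": 0}
    - {"gripper": 1, "x": 1, "y": 0, "z": 0, "spin": 0}
    - {"gripper": 1, "x": 0, "y": 0, "z": 0, "spin": 0}
    - {"gripper": 1, "x": 0, "y": 0, "z": 0, "spin": 0}
    - {"gripper": 1, "x": 0, "y": 0, "z": 0, "spin": 0}
    - {"gripper": 1, "x": 0, "y": 0, "z": 0, "spin": 0}
    - {"gripper": 1, "x": 0, "y": 0, "z": 0, "spin": 0}
    - {"gripper": 1, "x": 0, "y": 0, "z": 0, "spin": 0}

```text
time: 6.15
eef_pos: [0.637, 0.1795, 0.2094]
tcp_rot: [0.999, -0.04, -0.001, 0.0]
contact_force: [-4.6, -0.4, 2.2]
opening: -0.001
finger_force: 2.5
```

step_arm:
  commands:
    - {"gripper": 1, "x": 1, "y": 0, "z": 0, "spin": 0}
    - {"gripper": 1, "x": 1, "y": 0, "z": 0, "spin": 0}
    - {"gripper": 1, "x": 1, "y": 0, "z": 0, "spin": 0}
    - {"gripper": 1, "x": 1, "y": 0, "z": 0, "spin": 0}
    - {"gripper": 1, "x": 0, "y": 0, "z": 0, "spin": 0}
    - {"gripper": 1, "x": 0, "y": 0, "z": 0, "spin": 0}
    - {"gripper": 1, "x": 0, "y": 0, "z": 0, "spin": 0}
    - {"gripper": 1, "x": 0, "y": 0, "z": 0, "spin": 0}
    - {"gripper": 1, "x": 0, "y": 0, "z": 0, "spin": 0}
    - {"gripper": 1, "x": 0, "y": 0, "z": 0, "spin": 0}

```text
time: 7.15
eef_pos: [0.6415, 0.1791, 0.2093]
tcp_rot: [0.999, -0.04, -0.0, -0.0]
contact_force: [-3.9, 0.3, 1.2]
opening: -0.002
finger_force: 2.0
```

step_arm:
  commands:
    - {"gripper": 1, "x": 1, "y": 0, "z": 0, "spin": 0}
    - {"gripper": 1, "x": 0, "y": 0, "z": 0, "spin": 0}
    - {"gripper": 1, "x": -3, "y": 0, "z": 0, "spin": 0}
    - {"gripper": 1, "x": -5, "y": 0, "z": 0, "spin": 0}
    - {"gripper": 1, "x": -10, "y": 0, "z": 0, "spin": 0}
    - {"gripper": 1, "x": -15, "y": 0, "z": 0, "spin": 0}
    - {"gripper": 1, "x": -20, "y": 0, "z": 0, "spin": 0}
    - {"gripper": 1, "x": -20, "y": 0, "z": 0, "spin": 0}
    - {"gripper": 1, "x": -25, "y": 0, "z": 0, "spin": 0}
    - {"gripper": 1, "x": -25, "y": 0, "z": 0, "spin": 0}

```text
time: 8.15
eef_pos: [0.5193, 0.1887, 0.2095]
tcp_rot: [0.999, -0.04, 0.002, -0.0]
contact_force: [-0.8, -0.1, 0.2]
opening: 0.0
finger_force: 0.0
```

Run:
```python
from h import *
s=get_state(); print(s['time'],s['eef_pos'],s['contact_force'])
c=read_camera("scene"); im=c["color"][90:270,180:420]; cv2.imwrite("pics/s2.png",cv2.resize(im,None,fx=3,fy=3)[:,:,::-1])
c=read_camera("top");P=pts(c)
b=(c["color"][...,2]>c["color"][...,0].astype(int)+30)&(P[...,2]>.19)&(P[...,2]<.235)&(P[...,0]>.5)&(P[...,0]<.75)&(abs(P[...,1])<.26)
for y0,y1 in((.11,.25),(-.04,.1),(-.19,-.05)):
    q=P[b&(P[...,1]>y0)&(P[...,1]<y1)]
    print(len(q), q.min(0).round(3) if len(q) else 0,q.max(0).round(3) if len(q) else 0)
```

```text
8.15 [0.51933433 0.18874102 0.20953698] [-0.78820957 -0.12936467  0.15113863]
188 [0.587 0.113 0.191] [0.67  0.25  0.223]
120 [ 0.629 -0.037  0.208] [0.656 0.099 0.228]
114 [ 0.616 -0.187  0.208] [ 0.641 -0.05   0.23 ]
```

View pics/s2.png

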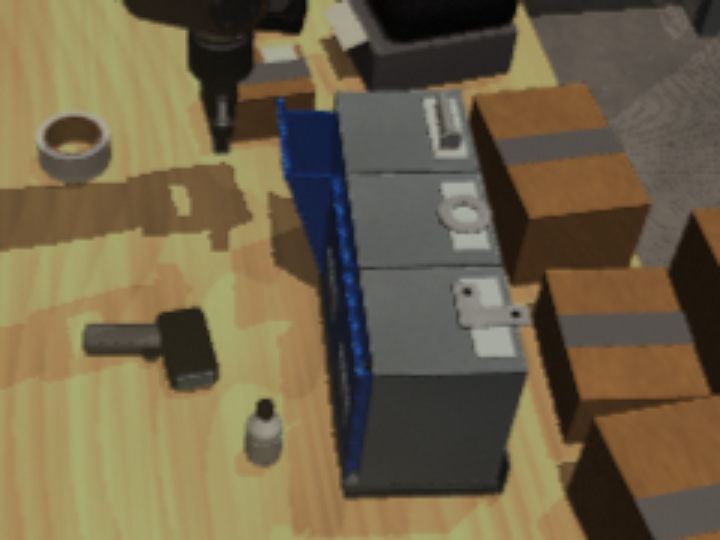

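The bin sprang ajar (lip at crop (282,105)) and the other two stayed shut. Now go over it and down into the gap.

step_arm:
  commands:
    - {"gripper": 1, "x": 0, "y": 0, "z": -25, "spin": 0}
    - {"gripper": 1, "x": 0, "y": 0, "z": -25, "spin": 0}
    - {"gripper": 1, "x": 0, "y": 0, "z": -25, "spin": 0}
    - {"gripper": 1, "x": 20, "y": 0, "z": 0, "spin": 0}
    - {"gripper": 1, "x": 20, "y": 0, "z": 0, "spin": 0}
    - {"gripper": 1, "x": 20, "y": 0, "z": 0, "spin": 0}
    - {"gripper": 1, "x": 20, "y": 0, "z": 0, "spin": 0}
    - {"gripper": 1, "x": 20, "y": 0, "z": 0, "spin": 0}
    - {"gripper": 1, "x": 11, "y": 0, "z": 0, "spin": 0}
    - {"gripper": 1, "x": 0, "y": 0, "z": 0, "spin": 0}

```text
time: 9.25
eef_pos: [0.6318, 0.1795, 0.2841]
tcp_rot: [0.999, -0.04, 0.0, 0.0]
contact_force: [0.3, -0.1, 0.4]
opening: -0.002
finger_force: 0.0
```

Run:
```python
from h import *
s=get_state(); print(s['time'],s['eef_pos'],s['contact_force'])
c=read_camera("scene"); im=c["color"][90:210,260:420]; cv2.imwrite("pics/s3.png",cv2.resize(im,None,fx=4,fy=4)[:,:,::-1])
```

```text
9.25 [0.63183033 0.17952564 0.28405136] [ 0.2676631  -0.06926462  0.36045631]
```

View pics/s3.png

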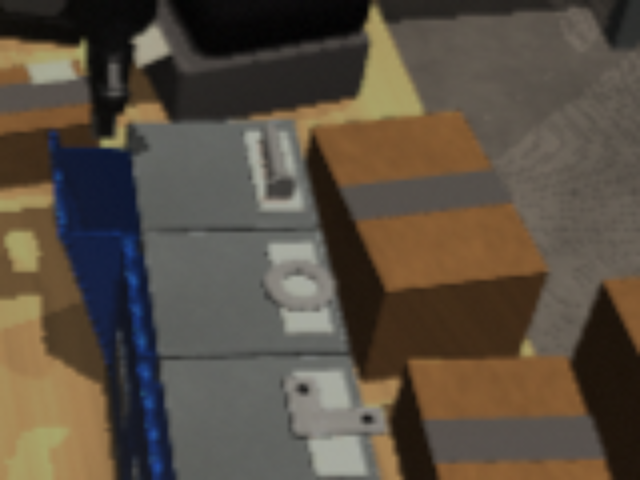

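step_arm:
  commands:
    - {"gripper": 1, "x": 0, "y": 0, "z": 23, "spin": 0}
    - {"gripper": 1, "x": 0, "y": 0, "z": 23, "spin": 0}
    - {"gripper": 1, "x": 0, "y": 0, "z": 23, "spin": 0}
    - {"gripper": 1, "x": 0, "y": 0, "z": 23, "spin": 0}
    - {"gripper": 1, "x": 0, "y": 0, "z": 0, "spin": 0}
    - {"gripper": 1, "x": -5, "y": 0, "z": 0, "spin": 0}
    - {"gripper": 1, "x": -5, "y": 0, "z": 0, "spin": 0}
    - {"gripper": 1, "x": -4, "y": 0, "z": 0, "spin": 0}
    - {"gripper": 1, "x": -4, "y": 0, "z": 0, "spin": 0}
    - {"gripper": 1, "x": -4, "y": 0, "z": 0, "spin": 0}

```text
time: 10.3
eef_pos: [0.6088, 0.1818, 0.1934]
tcp_rot: [0.999, -0.04, 0.001, -0.0]
contact_force: [0.5, -0.2, -1.2]
opening: 0.002
finger_force: 0.5
```

step_arm:
  commands:
    - {"gripper": 1, "x": -4, "y": 0, "z": 1, "spin": 0}
    - {"gripper": 1, "x": -4, "y": 0, "z": 1, "spin": 0}
    - {"gripper": 1, "x": -4, "y": 0, "z": 1, "spin": 0}
    - {"gripper": 1, "x": -4, "y": 0, "z": 1, "spin": 0}
    - {"gripper": 1, "x": -4, "y": 0, "z": 2, "spin": 0}
    - {"gripper": 1, "x": -4, "y": 0, "z": 2, "spin": 0}
    - {"gripper": 1, "x": -4, "y": 0, "z": 2, "spin": 0}
    - {"gripper": 1, "x": -4, "y": 0, "z": 2, "spin": 0}
    - {"gripper": 1, "x": -4, "y": 0, "z": 2, "spin": 0}
    - {"gripper": 1, "x": -4, "y": 0, "z": 2, "spin": 0}

```text
time: 11.3
eef_pos: [0.5683, 0.1849, 0.176]
tcp_rot: [0.999, -0.04, -0.0, 0.0]
contact_force: [0.6, 0.0, -0.5]
opening: 0.003
finger_force: 0.2
```

step_arm:
  commands:
    - {"gripper": 1, "x": -4, "y": 0, "z": 1.5, "spin": 0}
    - {"gripper": 1, "x": -4, "y": 0, "z": 1.5, "spin": 0}
    - {"gripper": 1, "x": -4, "y": 0, "z": 1.5, "spin": 0}
    - {"gripper": 1, "x": -4, "y": 0, "z": 1.5, "spin": 0}
    - {"gripper": 1, "x": -4, "y": 0, "z": 1.5, "spin": 0}
    - {"gripper": 1, "x": -4, "y": 0, "z": 1.5, "spin": 0}
    - {"gripper": 1, "x": -4, "y": 0, "z": 1.5, "spin": 0}
    - {"gripper": 1, "x": 0, "y": 0, "z": 0, "spin": 0}
    - {"gripper": 1, "x": 0, "y": 0, "z": 0, "spin": 0}
    - {"gripper": 1, "x": 0, "y": 0, "z": 0, "spin": 0}

```text
time: 12.3
eef_pos: [0.5408, 0.1872, 0.1659]
tcp_rot: [0.999, -0.04, -0.0, -0.0]
contact_force: [-0.1, 0.7, 0.6]
opening: -0.003
finger_force: 0.1
```

```bash
cat > m.py <<'E'
from h import *
s=get_state(); print(s['time'],s['eef_pos'],s['contact_force'])
c=read_camera("top");P=pts(c)
b=(c["color"][...,2]>c["color"][...,0].astype(int)+30)&(P[...,2]>.15)&(P[...,2]<.235)&(P[...,0]>.45)&(P[...,0]<.75)
for y0,y1 in((.11,.26),(-.04,.1),(-.19,-.05)):
    q=P[b&(P[...,1]>y0)&(P[...,1]<y1)]
    print(len(q), q.min(0).round(3) if len(q) else 0,q.max(0).round(3) if len(q) else 0)
c=read_camera("scene"); im=c["color"][70:250,180:420]; cv2.imwrite("pics/s_%.0f.png"%(s['time']*100),cv2.resize(im,None,fx=3,fy=3)[:,:,::-1])
E
python3 m.py
```

```text
12.3 [0.5407533  0.18715078 0.16585097] [-0.09090555  0.71900834  0.56148098]
157 [0.504 0.119 0.151] [0.673 0.244 0.197]
118 [ 0.629 -0.037  0.207] [0.656 0.099 0.229]
114 [ 0.616 -0.188  0.209] [ 0.64  -0.05   0.229]
```

step_arm:
  commands:
    - {"gripper": 1, "x": 3, "y": 0, "z": 0, "spin": 0}
    - {"gripper": 1, "x": 3, "y": 0, "z": 0, "spin": 0}
    - {"gripper": 1, "x": 0, "y": 0, "z": -10, "spin": 0}
    - {"gripper": 1, "x": 0, "y": 0, "z": -20, "spin": 0}
    - {"gripper": 1, "x": 0, "y": 0, "z": -20, "spin": 0}
    - {"gripper": 1, "x": 0, "y": 0, "z": -20, "spin": 0}
    - {"gripper": 1, "x": 0, "y": 0, "z": -20, "spin": 0}
    - {"gripper": 1, "x": 0, "y": 0, "z": -20, "spin": 0}
    - {"gripper": 1, "x": 0, "y": 0, "z": -20, "spin": 0}
    - {"gripper": 1, "x": 0, "y": 0, "z": 0, "spin": 0}

```text
time: 13.4
eef_pos: [0.5484, 0.1869, 0.3005]
tcp_rot: [0.999, -0.04, 0.004, -0.001]
contact_force: [0.3, -0.5, 1.2]
opening: -0.001
finger_force: 0.0
```

step_arm:
  commands:
    - {"gripper": 1, "x": 0, "y": 0, "z": 0, "spin": 0}
    - {"gripper": 1, "x": 0, "y": 0, "z": 0, "spin": 0}
    - {"gripper": 1, "x": 0, "y": 0, "z": 0, "spin": 0}
    - {"gripper": 1, "x": 0, "y": 0, "z": 0, "spin": 0}
    - {"gripper": 1, "x": 0, "y": 0, "z": 0, "spin": 0}
    - {"gripper": 1, "x": 0, "y": 0, "z": 0, "spin": 0}
    - {"gripper": 1, "x": 0, "y": 0, "z": 0, "spin": 0}
    - {"gripper": 1, "x": 0, "y": 0, "z": 0, "spin": 0}
    - {"gripper": 1, "x": 0, "y": 0, "z": 0, "spin": 0}
    - {"gripper": 1, "x": 0, "y": 0, "z": 0, "spin": 0}

```text
time: 14.4
eef_pos: [0.5468, 0.1867, 0.2959]
tcp_rot: [0.999, -0.04, 0.0, 0.0]
contact_force: [0.1, 0.2, -0.3]
opening: 0.003
finger_force: 0.0
```

```bash
python3 m.py; ls pics; mv pics/s_1430.png pics/end.png 2>/dev/null || mv $(ls -t pics/*|head -1) pics/end.png
```

```text
14.4 [0.54682003 0.18666635 0.2958864 ] [ 0.14771939  0.23813135 -0.25442294]
250 [0.504 0.119 0.15 ] [0.674 0.259 0.198]
120 [ 0.628 -0.037  0.206] [0.657 0.1   0.229]
113 [ 0.616 -0.188  0.204] [ 0.64  -0.05   0.227]
s1.png
s2.png
s3.png
s_1230.png
s_1440.png
scene0.png
top0.png
```

View pics/end.png

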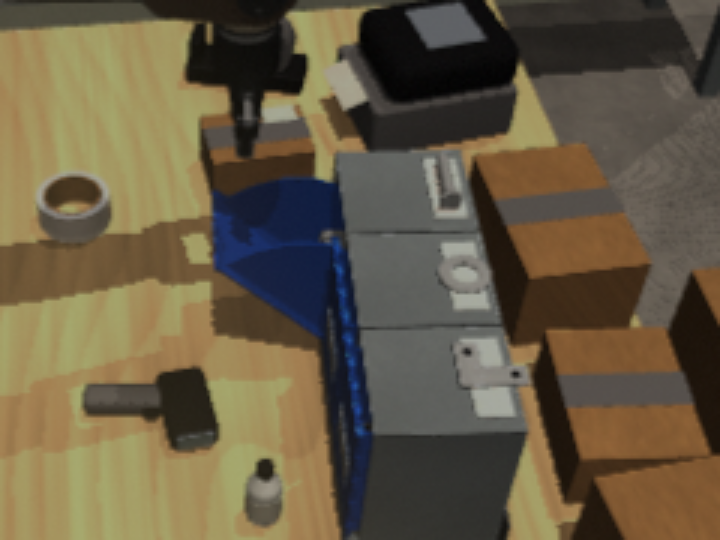

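The bolt bin lies fully out (lip at crop (213,225), unchanged since 12.3 s). The other bins are shut, the loose things haven't moved, and the arm is clear.

```bash
python3 -c "
from plant import *
print(sign_off())"
```

```text
the job is handed in; nothing more can be done
None
```

The bolt bin is tipped fully forward and stays there by itself, the washer and bracket bins are still shut, nothing on the bench was disturbed, and the job was handed in at about 14.5 s.

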